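# Fold open the bifold door of the key cupboard under the bell

## Task

Two small bamboo key cupboards with bifold doors stand side by side in the hallway. Take the door of the cupboard with the little bell on top by its upright handle, pull it so that both panels fold together all the way open against the stop, then let go; leave the other cupboard's door unopened.

Things in the scene. Friction and masses are not known exactly. Their poses are not given: they have to be found in the camera images.
- first_handle (a point): Grip point, 155 mm up, on the axis of the upright round bamboo bar (12 thick, 75 to 180 mm up) on the door of the cupboard with the 60 mm bell on top. The bar is fixed to the left panel 35 mm off its face on two 8 mm stems and rises 15 mm above the cupboard, so it can be pinched from above, a finger either side along the door's width. Axes: x into the door, y along the panel to its pivot, z up.
- first_hinge (a point): Pivot (a vertical line, fixed) of that door's left panel, at the left jamb seen from the robot, 155 mm up. Axes: x to the cupboard's back, y left along the shut front, z up. Shut, the handle point is at x -45, y -90 mm from here. Cupboard 150 deep, 250 wide, 165 high, door towards the robot; two panels, each 115 wide, 10 thick, tops 158 mm up; the right one's far edge runs in a track in the sill.
- first_door (a joint): Turn of that left panel, rad: 0 shut; grows as the fold comes out towards the robot (from above, panel and handle turn clockwise about the pivot); 1.45 at the stop, fully folded. Starts 0 to 0.1. The right panel follows by the track, turned as far the other way. Light friction, about 1 N at the handle, no spring: it stays where it is left.
- second_door (a joint): The same turn for the twin cupboard, with a green saucer on top, which must stay unopened (it may be up to 0.1 rad ajar at the start).

How it is judged:
By the outcome, as a careful person would: the job done as asked, in the order asked, and still so for the second after the job is handed in, with the robot touching nothing.
It also fails if it takes over 35 s, if anything falls off the work surface, if the arm or the gripper's body presses on something with over 40 N, if the wrist force passes 120 N, or if a joint passes its speed limit or range.

## Robot

A 6-joint arm with a two-finger parallel gripper is mounted at the origin on the work surface. World frame = base frame: x ahead of the robot, y to its left, z up, the work surface at z = 0. Lengths are in m, angles in rad, forces in N, time in s.
With the tool pointing down it reaches from about 0.325 to 0.925 m from the base axis. Payload 3.1 kg.
Tool frame: the origin (TCP) lies on the centre line of the jaws, within the pads' length; the fingertips stand 11 mm ahead of it and the grasp point (between the pads) lies 8 mm behind it; z points along the fingers, y is the line along which they close (so a half turn about z gives the same grasp; the last joint's range is limited). The gripper opens to 85 mm and grips with 20 to 120 N. Pads are 22 mm wide; open, the fingers measure 114 mm over their backs; the gripper's body (76 mm by 85 mm) begins 54 mm behind the grasp point. The pads swing forward as they close: fully open they stand 13 mm farther back than shut.
Start: joints at [-1.344, 0.217, 1.613, -0, 1.311, -0.112], TCP at [0.208, -0.589, 0.242] pointing down, gripper open.
Joint ranges: [-2.75, 2.75], [-0.78, 2.1], [0.31, 2.55], [-1.13, 4.27], [0.13, 2.63], [-2.58, 2.58]. Speed limits (rad/s): [2.79, 2.79, 3.14, 3.14, 3.14, 3.14].

## Interface

Orientations are given as a unit quaternion [x, y, z, w].
In Python, from rig import arm, camera, get_calibration, find_in, cut_out, spot_point gives the robot as it stands.
- The arm moves only by the tool arm_command, never from a script. Its argument "rows" is a list of rows, each a list of 3 entries, a list of its own where there are three numbers: the turn, a rotation vector about the tool's x, y, z in degrees, then the shift along the tool's x, y, z in cm, then the finger opening in cm, from 0 to 8.54. In form: [[[rx, ry, rz], [x, y, z], jaw], ...]. A call has 1 to 5 rows; each row shifts and turns the commanded pose from where the row before left it, along the tool's axes as they then stand; what a row does not reach is not made up. A row lasts 1/8 s, in which the tool goes at most 62.5 mm and 10.7 degrees, less where a joint would pass 70% of its speed; a pose out of reach is approached as far as the arm can. A call with a gripper value outside its range is refused whole. The fingers move at their own pace and stop on an object; the grip force is fixed at half the most. Time passes only in rows, so rows that do not move let the fingers close. It gives the time, the measured TCP pose, the force, the opening and the grip force at its end, in the units of the state.
- arm.get_state(): the state, without advancing time (a new reading comes with each control period).
- camera(name): name is "scene" or "top" or "wrist"; returns (picture, depth): 400x640x3 uint8, red, green, blue; 400x640 float32, m along the optical axis (not along the pixel's ray), 0 where there is no reading.
- get_calibration(name): a dict with "camera_matrix" (3x3 intrinsics, pixels), "eye" and "orientation" of the camera in the world; the wrist camera has in their place "T_tool_cam" (4x4, takes a point from camera to tool coordinates, whose origin is the TCP and whose axes are the flange's). Camera axes: x right, y up, looking along -z (the intrinsics and any distortion apply to the point x, -y, -z); pixel columns grow to the right and rows downward; lengths in m; the calibration is good to about 2 mm. A picture is of the moment at which its call begins: read the wrist's pose just before it. get_calibration takes no time and is no camera call.
- arm.finish_job(): hands the job in; it is judged then, once.
Trained networks look in the newest picture that a camera, given by its name, has taken for a name from the list of things; names that differ only in an ending like _2 or _b are one class to them, and where a whole thing is asked for, a point or a joint stands for the part that bears it (a point fixed in the world has none). Each returns a list of dicts, best first, with "conf" (0 to 1); they miss things now and then, are a little off and sometimes report something else, mostly with a low value. They report only what shows in the picture. A call takes as long as a camera call.
- find_in(camera, target): "extent" ([centre column, centre row, width, height] in pixels, round what is visible of it).
- cut_out(camera, target): "region" (400x640 bool, what is visible of it) and "extent" ([centre column, centre row, width, height] in pixels, round what is visible of it).
- spot_point(camera, target): "position" ([row, column] in pixels: a listed point, or the origin of a listed thing).
The state is a dict: "time_s": time; "q": joint angles; "dq": joint speeds; "joint_torque": joint torques, N m; "eef_pos": TCP position; "orientation": TCP orientation; "contact_force": force on the tool from outside, world axes, zero at the start; "ft_torque": the same for the moment, N m; "grip_width": finger opening in m; "grip_force": force on a finger pad.
Only numpy, scipy, OpenCV 4.12 (cv2) and the standard library are available. Lean on these libraries where they do the work, as an engineer would, in place of code of your own. Each camera call takes 0.05 s, during which the arm holds its last target. There are 200 camera calls.

## Working session

There is one attempt and no reset: what is moved stays moved. The work goes in short steps, Python scripts to look and compute and a tool call to move; the robot and the scene stay as the last step left them, time stands still between calls to the robot, and variables do not carry over. Pictures are saved under pics/ and viewed, at most 10 in all, crops included, and the job is handed in when it is done.

Besides the shell and the picture viewer there is one more tool, called after ">>>" as name([rows], argument=value, ...), one row to a line, values as JSON. arm_command: Moves the arm, as the interface text tells. Its arguments: {"type":"object","properties":{"rows":{"type":"array"}},"required":["rows"]}

```bash
mkdir -p pics; cat > h.py <<'E'
import numpy as np, cv2
from scipy.spatial.transform import Rotation as R
from rig import arm, camera, get_calibration, find_in, cut_out, spot_point
def campose(name, st=None):
    c=get_calibration(name); K=np.array(c["camera_matrix"])
    if "T_tool_cam" in c:
        T=np.eye(4); T[:3,:3]=R.from_quat(st["orientation"]).as_matrix(); T[:3,3]=st["eef_pos"]
        return K,T@np.array(c["T_tool_cam"])
    T=np.eye(4); o=np.array(c["orientation"]); T[:3,:3]=o if o.shape==(3,3) else R.from_quat(o).as_matrix(); T[:3,3]=c["eye"]; return K,T
def ray(K,T,row,col):
    d=np.array([(col-K[0,2])/K[0,0],-(row-K[1,2])/K[1,1],-1.]); return T[:3,3],T[:3,:3]@d
def atz(K,T,row,col,z):
    o,d=ray(K,T,row,col); return o+d*(z-o[2])/d[2]
def cloud(K,T,dep):
    r,c=np.mgrid[:dep.shape[0],:dep.shape[1]]
    d=np.stack([(c-K[0,2])/K[0,0],-(r-K[1,2])/K[1,1],-np.ones(dep.shape)],-1)*dep[...,None]
    return d@T[:3,:3].T+T[:3,3]
def save(p,n): cv2.imwrite("pics/"+n,p[...,::-1])
E
python3 - <<'E'
from h import *
print({k:np.round(v,3).tolist() for k,v in arm.get_state().items()})
for n in ("scene","top"):
    print({k:v for k,v in get_calibration(n).items()})
    p,d=camera(n); save(p,n+"0.png"); K,T=campose(n)
    for t in ("first_handle","first_hinge"):
        for s in spot_point(n,t): print(n,t,s, atz(K,T,*s["position"],.155))
E
```

```text
{'time_s': 0.0, 'q': [-1.344, 0.218, 1.615, 0.0, 1.311, -0.112], 'dq': [0.001, 0.001, 0.001, 0.002, -0.001, -0.001], 'joint_torque': [-0.002, -39.685, -30.385, -0.0, 0.01, -0.0], 'eef_pos': [0.208, -0.589, 0.241], 'orientation': [0.986, 0.169, -0.0, -0.001], 'contact_force': [-0.07, 0.2, -0.607], 'ft_torque': [-0.003, 0.007, -0.019], 'grip_force': 0.0, 'grip_width': 0.086}
{'camera_matrix': array([[396.55422487,   0.        , 315.42026615],
       [  0.        , 396.55422487, 196.80497149],
       [  0.        ,   0.        ,   1.        ]]), 'eye': array([0.35573646, 0.02716949, 0.85505698]), 'orientation': array([ 0.12457222, -0.11229789, -0.64711161,  0.74371871])}
scene first_handle {'position': [225.8, 243.6], 'conf': 0.79} [0.52556624 0.17869891 0.155     ]
scene first_hinge {'position': [210.0, 188.6], 'conf': 0.92} [0.54107876 0.28502747 0.155     ]
{'camera_matrix': array([[427.37238368,   0.        , 325.69875988],
       [  0.        , 427.37238368, 204.15203919],
       [  0.        ,   0.        ,   1.        ]]), 'eye': array([0.36907686, 0.06340485, 1.0181159 ]), 'orientation': array([-0.08354762,  0.08246419,  0.70642806, -0.69798199])}
top first_handle {'position': [231.4, 266.7], 'conf': 0.92} [0.52018144 0.18490682 0.155     ]
top first_hinge {'position': [218.9, 221.3], 'conf': 0.82} [0.54742836 0.27905636 0.155     ]
```

View pics/scene0.png

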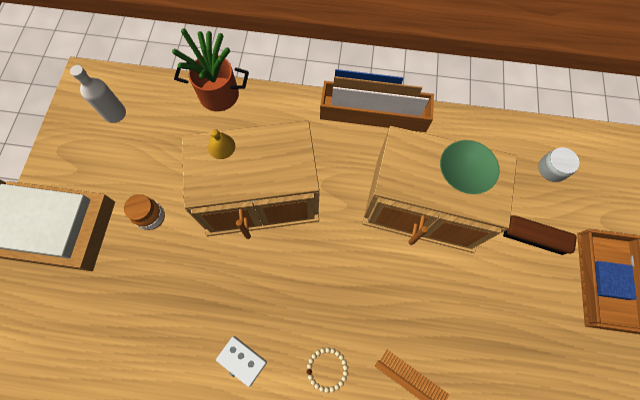

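View pics/top0.png

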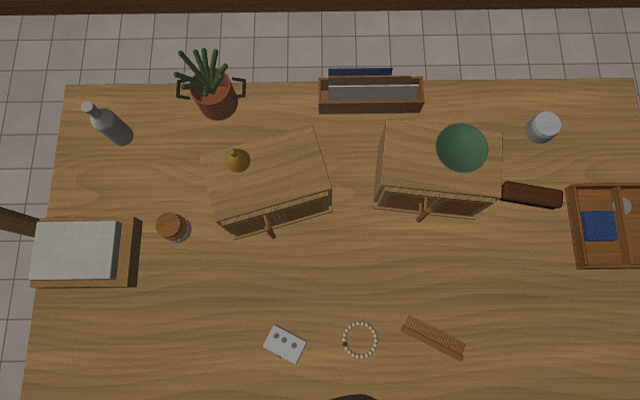

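The bell cupboard is the left one: in the scene picture it spans columns 185–320 and its handle is near (243,225). The saucer cupboard is on the right, with its handle near (417,230). Next I'll get the yaw from the depth of the cupboard roof.

```bash
python3 - <<'E'
from h import *
for n in ("scene","top"):
    p,d=camera(n); K,T=campose(n); P=cloud(K,T,d)
    m=(d>0)&(abs(P[...,2]-.165)<.006)
    k,l,s,c=cv2.connectedComponentsWithStats(m.astype(np.uint8))
    for i in range(1,k):
        if s[i,4]>1500:
            q=P[l==i][:,:2].astype(np.float32); r=cv2.minAreaRect(q); print(n,s[i],P[l==i][:,2].mean(),np.round(cv2.boxPoints(r),3).tolist())
    # bar points near handle
    m=(d>0)&(P[...,2]>.166)&(P[...,2]<.19)&(np.hypot(P[...,0]-.523,P[...,1]-.182)<.06)
    print(np.round(P[m],3)[:12].tolist())
    m=(d>0)&(P[...,2]>.07)&(P[...,2]<.157)&(np.hypot(P[...,0]-.523,P[...,1]-.182)<.03)
    print(P[m].mean(0) if m.any() else None)
E
```

```text
scene [ 182  120  137   89 9061] 0.16501278518793377 [[0.5329999923706055, 0.28999999165534973], [0.6000000238418579, 0.04899999871850014], [0.7549999952316284, 0.09200000017881393], [0.6869999766349792, 0.3330000042915344]]
scene [ 374  126  143  104 7379] 0.1647453801519825 [[0.5759999752044678, -0.29600000381469727], [0.7350000143051147, -0.3160000145435333], [0.765999972820282, -0.06800000369548798], [0.6069999933242798, -0.04800000041723251]]
[[0.581, 0.196, 0.166], [0.583, 0.182, 0.167], [0.58, 0.191, 0.167], [0.581, 0.183, 0.166], [0.58, 0.181, 0.169], [0.575, 0.212, 0.168], [0.577, 0.201, 0.166], [0.576, 0.199, 0.167], [0.577, 0.196, 0.166], [0.578, 0.192, 0.167], [0.578, 0.187, 0.167], [0.579, 0.183, 0.166]]
[0.53190216 0.18356592 0.12108079]
top [ 381  119  122   82 5996] 0.16384858171424857 [[0.5770000219345093, -0.2980000078678131], [0.7319999933242798, -0.3179999887943268], [0.7630000114440918, -0.0689999982714653], [0.6079999804496765, -0.04899999871850014]]
top [ 199  125  133   97 7727] 0.1635492737567712 [[0.5360000133514404, 0.28999999165534973], [0.6050000190734863, 0.04899999871850014], [0.7519999742507935, 0.09099999815225601], [0.6840000152587891, 0.3319999873638153]]
[[0.581, 0.182, 0.166], [0.581, 0.18, 0.167], [0.58, 0.198, 0.166], [0.58, 0.194, 0.166], [0.575, 0.202, 0.166], [0.575, 0.196, 0.167], [0.575, 0.19, 0.166], [0.575, 0.186, 0.167], [0.575, 0.18, 0.167], [0.573, 0.188, 0.166], [0.571, 0.202, 0.167], [0.567, 0.202, 0.166]]
[0.53195749 0.18349309 0.1235385 ]
```

>>> arm_command([
  [[0, 0, 0], [4, -4.4, -0.2], 8.5],
  [[0, 0, 0], [4, -4.4, -0.2], 8.5],
  [[0, 0, 0], [4, -4.4, -0.2], 8.5],
  [[0, 0, 0], [4, -4.4, -0.2], 8.5],
  [[0, 0, 0], [4, -4.4, -0.2], 8.5],
])

```text
time_s: 1.02
eef_pos: [0.3238, -0.3138, 0.2526]
orientation: [0.986, 0.168, 0.0, 0.0]
contact_force: [0.8, -0.5, 0.2]
grip_width: 0.0851
grip_force: 0.0
```

>>> arm_command([
  [[0, 0, 0], [4, -4.4, -0.2], 8.5],
  [[0, 0, 0], [4, -4.4, -0.2], 8.5],
  [[0, 0, 0], [4, -4.4, -0.2], 8.5],
  [[0, 0, 0], [4, -4.4, -0.2], 8.5],
  [[0, 0, 0], [4, -4.4, -0.2], 8.5],
])

```text
time_s: 1.65
eef_pos: [0.4394, -0.0397, 0.2629]
orientation: [0.986, 0.169, 0.001, 0.0]
contact_force: [-0.2, -0.2, -0.3]
grip_width: 0.085
grip_force: 0.0
```

>>> arm_command([
  [[0, 0, 0], [4, -4.4, -0.2], 8.5],
  [[0, 0, 0], [4, -4.4, -0.2], 8.5],
  [[0, 0, 0], [4, -4.4, -0.2], 8.5],
  [[0, 0, 0], [3.5, -4.4, -0.2], 8.5],
  [[0, 0, -10.5], [0, 0, 0], 8.5],
])

```text
time_s: 2.28
eef_pos: [0.5272, 0.1797, 0.2705]
orientation: [0.965, 0.263, 0.001, -0.0]
contact_force: [-0.0, -1.0, -0.4]
grip_width: 0.0848
grip_force: 0.0
```

>>> arm_command([
  [[0, 0, -10.5], [0, 0, 0], 8.5],
  [[0, 0, -10.5], [0, 0, 0], 8.5],
  [[0, 0, -10.5], [0, 0, 0], 8.5],
  [[0, 0, -10.5], [0, 0, 0], 8.5],
  [[0, 0, -10.5], [0, 0, 0], 8.5],
])

```text
time_s: 2.9
eef_pos: [0.5265, 0.176, 0.2704]
orientation: [0.75, 0.661, 0.0, 0.0]
contact_force: [0.1, -0.3, 0.1]
grip_width: 0.0853
grip_force: 0.0
```

>>> arm_command([
  [[0, 0, -10.5], [0, 0, 0], 8.5],
  [[0, 0, -10.5], [0, 0, 0], 8.5],
  [[0, 0, -10.5], [0, 0, 0], 8.5],
  [[0, 0, -10.5], [0, 0, 0], 8.5],
  [[0, 0, -10.5], [0, 0, 0], 8.5],
])

```text
time_s: 3.52
eef_pos: [0.5265, 0.176, 0.2704]
orientation: [0.381, 0.925, 0.0, 0.0]
contact_force: [0.2, 0.6, -0.0]
grip_width: 0.085
grip_force: 0.0
```

>>> arm_command([
  [[0, 0, -10.5], [0, 0, 0], 8.5],
  [[0, 0, -10.5], [0, 0, 0], 8.5],
  [[0, 0, -10.5], [0, 0, 0], 8.5],
  [[0, 0, -10.5], [0, 0, 0], 8.5],
  [[0, 0, -10.5], [0, 0, 0], 8.5],
])

```text
time_s: 4.15
eef_pos: [0.5265, 0.176, 0.2704]
orientation: [-0.068, 0.998, 0.0, 0.0]
contact_force: [0.0, -1.3, 0.5]
grip_width: 0.085
grip_force: 0.0
```

```bash
python3 - <<'E'
from h import *
st=arm.get_state(); p,d=camera("wrist"); save(p,"w1.png"); K,T=campose("wrist",st)
print({k:np.round(v,3).tolist() for k,v in st.items()}); print(R.from_quat(st["orientation"]).as_matrix().round(3), T.round(3))
for t in ("first_handle","first_hinge"):
    for s in spot_point("wrist",t): print(t,s, atz(K,T,*s["position"],.155))
P=cloud(K,T,d); m=(d>0)&(P[...,2]>.15)&(P[...,2]<.195)&(np.hypot(P[...,0]-.524,P[...,1]-.182)<.035)
print(m.sum(), np.median(P[m],0) if m.any() else 0)
E
```

```text
{'time_s': 4.15, 'q': [0.196, 0.046, 1.751, 0.0, 1.345, -1.51], 'dq': [0.001, 0.001, -0.0, 0.0, -0.0, -1.451], 'joint_torque': [-0.0, -32.778, -30.808, -0.0, -0.0, 0.966], 'eef_pos': [0.526, 0.176, 0.27], 'orientation': [-0.068, 0.998, 0.0, 0.0], 'contact_force': [0.013, -1.269, 0.464], 'ft_torque': [-0.019, -0.016, 0.024], 'grip_force': 0.0, 'grip_width': 0.085}
[[-0.991 -0.135  0.   ]
 [-0.135  0.991  0.   ]
 [-0.     0.    -1.   ]] [[-0.135 -0.939 -0.316  0.446]
 [ 0.991 -0.128 -0.044  0.167]
 [ 0.001 -0.319  0.948  0.4  ]
 [ 0.     0.     0.     1.   ]]
first_handle {'position': [194.0, 321.1], 'conf': 0.6} [0.5244243  0.18238112 0.155     ]
first_hinge {'position': [231.0, 441.8], 'conf': 0.7} [0.54275578 0.28520332 0.155     ]
346 [0.52211731 0.18409201 0.17685576]
```

View pics/w1.png

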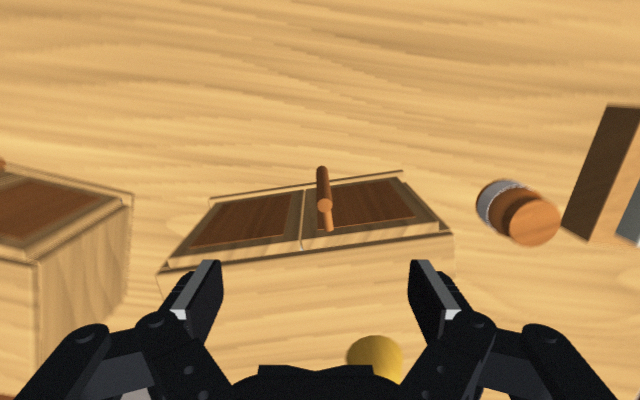

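The wrist view shows the bar's top end near (325,205), between the fingers. The depth and the network agree on (0.523, 0.183), so I'll correct the position and descend.

>>> arm_command([
  [[0, 0, -6.5], [0, 0, 0], 8.5],
  [[0, 0, 0], [0.2, 0.8, 0], 8.5],
  [[0, 0, 0], [0, 0, 3.5], 6],
  [[0, 0, 0], [0, 0, 3.5], 5],
  [[0, 0, 0], [0, 0, 0], 5],
])

```text
time_s: 4.92
eef_pos: [0.5196, 0.1831, 0.1968]
orientation: [-0.12, 0.993, -0.0, -0.004]
contact_force: [-0.3, 0.3, 0.4]
grip_width: 0.0504
grip_force: 0.0
```

```bash
python3 - <<'E'
from h import *
st=arm.get_state(); p,d=camera("wrist"); save(p,"w2.png"); K,T=campose("wrist",st)
print(st["eef_pos"],R.from_quat(st["orientation"]).as_matrix().round(3))
for t in ("first_handle",):
    for s in spot_point("wrist",t): print(t,s, atz(K,T,*s["position"],.155))
E
```

```text
[0.51962227 0.18307752 0.19684318] [[-0.971 -0.238 -0.008]
 [-0.238  0.971 -0.001]
 [ 0.008  0.    -1.   ]]
first_handle {'position': [242.5, 313.8], 'conf': 0.63} [0.52356311 0.18510354 0.155     ]
```

View pics/w2.png

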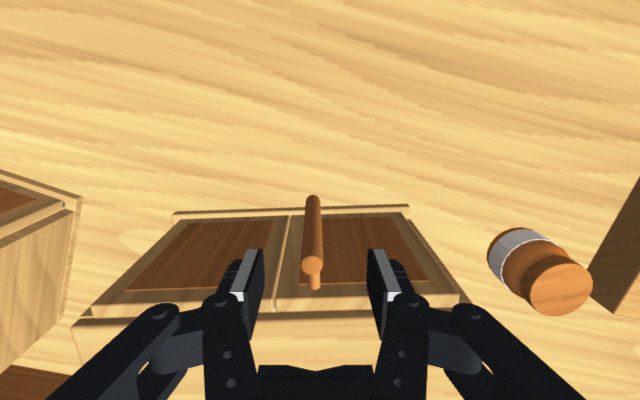

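The bar's top at (313,264) lies between the fingers. I'll shift 3 mm towards the door, descend and close.

>>> arm_command([
  [[0, 0, 0], [-0.3, 0.1, 2.2], 5],
  [[0, 0, 0], [0, 0, 2.3], 5],
  [[0, 0, 0], [0, 0, 0], 0.8],
  [[0, 0, 0], [0, 0, 0], 0.8],
  [[0, 0, 0], [0, 0, 0], 0.8],
])

```text
time_s: 5.65
eef_pos: [0.5265, 0.1832, 0.1576]
orientation: [-0.121, 0.993, -0.002, 0.001]
contact_force: [-1.0, -6.8, 2.6]
grip_width: 0.0103
grip_force: 58.4
```

>>> arm_command([
  [[0, 0, 0], [0, 0, 0], 0.8],
])

```text
time_s: 5.78
eef_pos: [0.5265, 0.1831, 0.1576]
orientation: [-0.121, 0.993, -0.002, 0.001]
contact_force: [-1.2, -5.9, 2.0]
grip_width: 0.0102
grip_force: 58.4
```

>>> arm_command([
  [[0, 0, 8], [1.23, 0.69, 0], 0.8],
  [[0, 0, 8], [1.23, 0.69, 0], 0.8],
])

```text
time_s: 6.02
eef_pos: [0.4997, 0.1921, 0.1576]
orientation: [0.021, 1.0, -0.002, 0.001]
contact_force: [-1.1, -5.8, 2.2]
grip_width: 0.0102
grip_force: 59.3
```

```bash
cat > g.py <<'E'
from h import *
st=arm.get_state(); M=R.from_quat(st["orientation"]).as_matrix(); H=np.array([.543,.281]); psi=np.deg2rad(15.6)
o=np.array(st["eef_pos"])[:2]-H; th=-116.6+15.6-np.degrees(np.arctan2(o[1],o[0]))
print("r",np.hypot(*o),"theta",th%360,"yaw",np.degrees(np.arctan2(M[1,0],M[0,0]))%360,"F",np.round(st["contact_force"],1),"tau",np.round(st["ft_torque"],2),np.round(st["eef_pos"],4),st["grip_width"],"Ftool",np.round(M.T@st["contact_force"],1))
E
python3 g.py
```

```text
r 0.09892980298033241 theta 14.962757359381357 yaw 177.6206619001399 F [-1.1 -5.8  2.2] tau [-0.89  0.14 -0.06] [0.4997 0.1921 0.1576] 0.010203165082755327 Ftool [ 0.9 -5.8 -2.2]
```

>>> arm_command([
  [[0, 0, 8], [1.23, 0.69, 0], 0.8],
  [[0, 0, 8], [1.23, 0.69, 0], 0.8],
  [[0, 0, 8], [1.23, 0.69, 0], 0.8],
])

```text
time_s: 6.4
eef_pos: [0.4663, 0.2192, 0.1576]
orientation: [0.228, 0.974, -0.002, 0.001]
contact_force: [-1.7, -5.4, 3.3]
grip_width: 0.0102
grip_force: 59.4
```

```bash
python3 g.py; python3 - <<'E'
from h import *
p,d=camera("scene"); save(cv2.resize(p[100:320,100:420],None,fx=2,fy=2),"s3.png")
E
```

```text
r 0.09849542446408427 theta 40.16273304087494 yaw 153.6012995966624 F [-1.7 -5.4  3.3] tau [-0.85  0.34 -0.2 ] [0.4663 0.2192 0.1576] 0.010246246442334522 Ftool [-0.9 -5.6 -3.3]
```

View pics/s3.png

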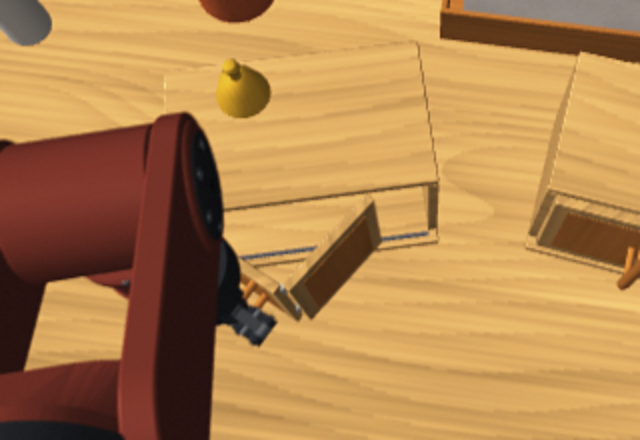

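The door is coming open: the fold is near (300,310) in the crop and the right panel is following. I'll carry on.

>>> arm_command([
  [[0, 0, 8], [1.23, 0.69, 0], 0.8],
  [[0, 0, 8], [1.23, 0.69, 0], 0.8],
  [[0, 0, 8], [1.23, 0.69, 0], 0.8],
  [[0, 0, 8], [1.23, 0.69, 0], 0.8],
])

```text
time_s: 6.95
eef_pos: [0.445, 0.2717, 0.1575]
orientation: [0.488, 0.873, -0.001, 0.001]
contact_force: [0.5, -4.7, 1.9]
grip_width: 0.0103
grip_force: 59.2
```

```bash
python3 g.py
```

```text
r 0.09838645495288645 theta 73.6039258496692 yaw 121.5788348300781 F [ 0.5 -4.7  1.9] tau [-0.71  0.18 -0.28] [0.445  0.2717 0.1575] 0.010337861163912184 Ftool [-4.2 -2.  -1.9]
```

>>> arm_command([
  [[0, 0, 4], [0.63, 0.32, 0], 0.8],
  [[0, 0, 3], [0.47, 0.24, 0], 0.8],
  [[0, 0, 0], [0, 0, 0], 0.8],
])

```text
time_s: 7.32
eef_pos: [0.4447, 0.2847, 0.1575]
orientation: [0.538, 0.843, 0.0, 0.001]
contact_force: [-3.4, -3.7, 6.0]
grip_width: 0.0104
grip_force: 59.7
```

>>> arm_command([
  [[0, 0, 2], [0.32, 0.15, 0], 0.8],
  [[0, 0, 0], [0, 0, 0], 0.8],
])

```text
time_s: 7.58
eef_pos: [0.4447, 0.286, 0.1575]
orientation: [0.552, 0.834, -0.002, 0.002]
contact_force: [-3.6, -10.2, 8.9]
grip_width: 0.0101
grip_force: 60.1
```

```bash
python3 g.py
```

```text
r 0.09839644800995766 theta 81.93576599496396 yaw 112.97733281327076 F [ -3.6 -10.2   8.9] tau [-1.44  0.58 -0.27] [0.4447 0.286  0.1575] 0.01006378145959544 Ftool [-8.  -7.3 -8.9]
```

>>> arm_command([
  [[0, 0, 1], [0.25, 0.1, 0], 0.8],
  [[0, 0, 0], [0, 0, 0], 0.8],
])

```text
time_s: 7.82
eef_pos: [0.4447, 0.2862, 0.1575]
orientation: [0.559, 0.829, -0.005, 0.003]
contact_force: [-3.5, -17.1, 11.2]
grip_width: 0.0105
grip_force: 60.5
```

>>> arm_command([
  [[0, 0, 0], [0.25, 0.0, 0], 0.8],
  [[0, 0, 0], [0, 0, 0], 0.8],
])

```text
time_s: 8.07
eef_pos: [0.4446, 0.2863, 0.1574]
orientation: [0.559, 0.829, -0.006, 0.005]
contact_force: [-1.9, -23.4, 12.0]
grip_width: 0.0108
grip_force: 60.5
```

```bash
python3 g.py; python3 - <<'E'
from h import *
p,d=camera("top"); save(cv2.resize(p[100:300,150:410],None,fx=3,fy=3),"t4.png")
E
```

```text
r 0.0985081723096315 theta 82.09959969099594 yaw 112.08898566310309 F [ -1.9 -23.4  12. ] tau [-3.27  0.26 -0.08] [0.4446 0.2863 0.1574] 0.010811830747131447 Ftool [-21.1 -10.6 -11.6]
```

View pics/t4.png

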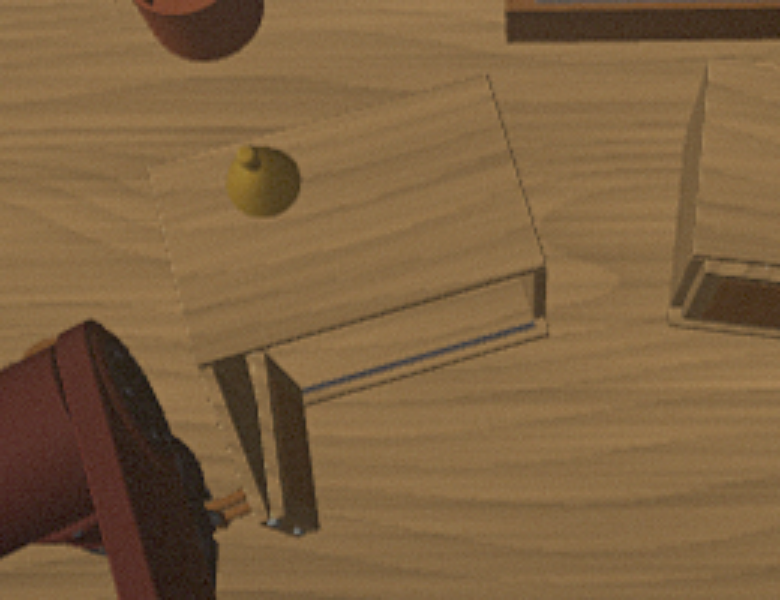

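The panels are folded together at (270–315, 525) and the force rises with no further motion, so the door is at the stop. I'll release and lift straight up.

>>> arm_command([
  [[0, 0, 0], [-0.2, 0, 0], 3.5],
  [[0, 0, 0], [0, 0, 0], 3.5],
  [[0, 0, 0], [0, 0, 0], 3.5],
])

```text
time_s: 8.5
eef_pos: [0.4441, 0.292, 0.1557]
orientation: [0.56, 0.829, 0.001, 0.0]
contact_force: [0.2, 0.6, 0.1]
grip_width: 0.0351
grip_force: 0.0
```

>>> arm_command([
  [[0, 0, 0], [0, 0, -2], 3.5],
  [[0, 0, 0], [0, 0, -5], 3.5],
  [[0, 0, 0], [0, 0, -5], 3.5],
  [[0, 0, 0], [4, 0, 0], 3.5],
  [[0, 0, 0], [6, 0, 0], 3.5],
])

```text
time_s: 9.12
eef_pos: [0.4073, 0.3852, 0.277]
orientation: [0.561, 0.828, 0.002, 0.001]
contact_force: [0.4, 0.6, -0.2]
grip_width: 0.0352
grip_force: 0.0
```

>>> arm_command([
  [[0, 0, 0], [5, 0, 0], 3.5],
  [[0, 0, 0], [0, 0, 0], 3.5],
])

```text
time_s: 9.38
eef_pos: [0.386, 0.4337, 0.2752]
orientation: [0.557, 0.83, 0.0, -0.001]
contact_force: [-0.2, -0.2, 0.5]
grip_width: 0.0349
grip_force: 0.0
```

```bash
python3 g.py; python3 - <<'E'
from h import *
for n in ("scene","top"):
    p,d=camera(n); K,T=campose(n)
    for s in spot_point(n,"first_handle"): 
        w=atz(K,T,*s["position"],.155); o=w[:2]-[.543,.281]; print(n,s,w,(-101-np.degrees(np.arctan2(o[1],o[0])))%360)
    if n=="top": save(cv2.resize(p[100:300,150:410],None,fx=3,fy=3),"t5.png")
E
```

```text
r 0.21904664865393453 theta 123.19894972843758 yaw 112.24131353005724 F [-0.2 -0.2  0.5] tau [-0.   -0.03 -0.01] [0.386  0.4337 0.2752] 0.03490843071560739 Ftool [-0.1 -0.3 -0.5]
scene {'position': [257.6, 175.0], 'conf': 0.75} [0.45154434 0.28748576 0.155     ] 83.05645341301499
top {'position': [220.8, 219.9], 'conf': 0.66} [0.54347106 0.28176025 0.155     ] 200.7825696832343
top {'position': [269.7, 212.1], 'conf': 0.64} [0.44372331 0.29280598 0.155     ] 85.78176213056588
```

View pics/t5.png

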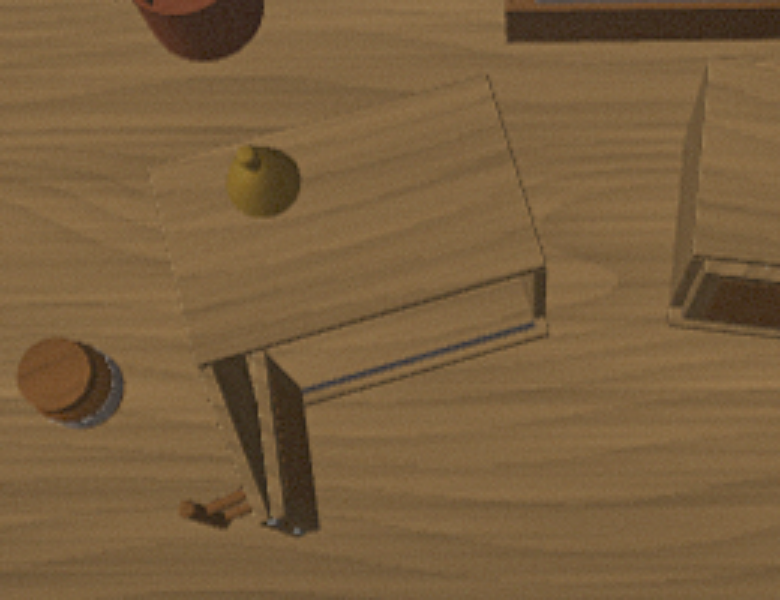

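The door is still folded fully open at about 83°, with the handle near (200,510), and the robot is clear of everything.

```bash
python3 -c "
from rig import arm; print(arm.finish_job())"
```

```text
the job is handed in; nothing more can be done
None
```

The bell cupboard's door is folded fully open against its stop and released, the other cupboard's door was not touched, and the job is handed in (about 9.5 s of robot time; the judge's verdict was not shown).

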